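Hang the plate gauge back into its sprung rack place

TASK

Take the orange-handled plate gauge out of the white foam carrier and hang it in the empty place of the gauge rack, lowering it between its hanging neighbours without shoving them about and leaving the blue bin where it is. Push its hook tongue down past the spring leaf until you feel it bottom on the hidden depth stop, and seat it there with a firm but gentle press of about 10 N (never more than 15 N on the stop or the bar), then let go and leave it hanging there upright.

Things in the scene. Friction and masses are not known exactly. Their poses are not given: they have to be found in the camera images.
- gauge: Gauge to hang, 0.16-0.28 kg, balanced on its z axis. Origin: mid underside of its bridge (27 x 54 mm, z 0 to 8 mm); z up, y along the bar when hung, x from tongue to plate. Orange handle 16 x 16 mm on the z axis, z 8 to 50. Aluminium plate x 8 to 14, y -27 to 27, z 0 to -100. Hook tongue x -13 to -8, y -12 to 12, z 0 to -50. The bar goes in the throat, x -8 to 8.
- gauge_tongue (a point): Middle of the rounded lower edge of the gauge's steel hook tongue, 50 mm below and 10.5 mm behind (-x) the gauge's origin. This edge must end on the depth stop.
- foam: White foam carrier fixed to the table, 96 x 110 mm, 60 mm high (tongue rest 70 mm), left or right of the rack. Origin: centre of its underside. The gauge stands upright in it, origin 120 mm above the table, its plate 40 mm deep in a slot 1 to 2 mm wider than the plate; lift straight up 50 mm to clear it.
- rack: Gauge rack fixed to the table. Origin: centre of its foot; y runs along the bar. The aluminium bar is 12 mm thick (x -6 to 6), 42 mm high, top edge at z = 150 mm, y -220 to 220, on end posts.
- seat: Blue bracket marking the empty place. Origin: on the bar's centre line, level with its top edge, mid place; axes as the rack's. Hang the gauge parallel to it, origin above this one. Its brass depth stop, 28 mm wide, lies behind the bar (x -6 to -27), 25 to 43 mm below the bar's top: hidden, to be felt. So the gauge's origin ends 7 to 25 mm above this one. Blue pillar: x -52 to -28, up to z = -8.
- keeper: Sprung steel leaf behind the bar, 26 mm wide; origin and axes as the seat's. It leaves 3 mm behind the bar at z -8 to -22 mm and flares back to x = -20, z = 10. It yields to -x at 4 N plus 0.9 N/mm. Pushing the 5 mm tongue down between bar and leaf takes up to about 10 N at the flare, then a steady 2 to 6 N; the gauge does not fall home by itself. On the stop the force rises steeply.
- gauge_left: Neighbour, blue handle, hanging loose on the bar on the +y side of the empty place. Same shape and origin as the gauge; origin at the bar's top edge. With the gauge centred, 3.5 to 6 mm stay free between their plates.
- gauge_right: Neighbour, yellow handle, on the -y side of the empty place, otherwise as gauge_left.
- gauge_far: Third hanging gauge, green handle, same shape, beyond gauge_left.
- blue_bin: Loose blue bin with brass bushes, 90 x 100 x 50 mm, origin under its centre, on the other side of the rack from the foam carrier. To be left alone.
Not all that is in view belongs to the job. Leave any pink look-alike of the gauge_far alone.

How it is judged:
By the outcome, as a careful person would: the job done as asked, in the order asked, and still so for the second after the job is handed in, with the robot touching nothing.
It also fails if it takes over 72 s, if anything falls off the work surface, if the arm or the gripper's body presses on something with over 40 N, if the wrist force passes 120 N, or if a joint passes its speed limit or range.

ROBOT

A 6-joint arm with a two-finger parallel gripper is mounted at the origin on the work surface. World frame = base frame: x ahead of the robot, y to its left, z up, the work surface at z = 0. Lengths are in mm, angles in degrees, forces in N, time in s.
With the tool pointing down it reaches from about 350 to 875 mm from the base axis. Payload 4.2 kg.
Tool frame: the origin (TCP) lies midway between the tips of the shut fingers; the grasp point (between the pads) lies 19 mm behind it; z points along the fingers, y is the line along which they close (so a half turn about z gives the same grasp; the last joint's range is limited). The gripper opens to 85 mm and grips with 20 to 120 N. Pads are 22 mm wide; open, the fingers measure 114 mm over their backs; the gripper's body (76 mm by 85 mm) begins 54 mm behind the grasp point. The pads swing forward as they close: fully open they stand 13 mm farther back than shut.
Start: joints at [79.389, 22.042, 0.453, 0, -68.411, -14.817], TCP at [268.325, 564.447, 231.312] pointing down, gripper open.
Joint ranges: [-179.83, 179.83], [-69.29, 118.12], [-61.27, 80.66], [-181.25, 117.63], [-171.15, -9.14], [-177.46, 177.46]. Speed limits (degrees/s): [159.86, 159.86, 180, 180, 180, 180].

INTERFACE

Orientations are given as [roll, pitch, yaw] about the fixed x, y, z axes, in that order (R = Rz(yaw) Ry(pitch) Rx(roll)).
In Python, from rig import ctrl, viewer, workorder gives the robot as it stands.
- The arm moves only by the tool drive_tool, never from a script. Its argument "moves" is a list that holds one entry, the list of rows, each a list of 7 numbers: the shift along the world's x, y, z scaled (see below), then the turn, a rotation vector about the world's x, y, z scaled (see below), then the opening, from 0 (shut) to 1 (fully open). A call has 1 to 10 rows; each row is the pose to reach, as a shift and turn from the pose commanded when the call began; what a row does not reach only later rows make up. The controller multiplies each number of a shift by 0.12 m and each number of a turn by 90 degrees. A row lasts 1/12 s, in which the tool goes at most 41.7 mm and 7.16 degrees, less where a joint would pass 70% of its speed; a pose out of reach is approached as far as the arm can. A call with a number of a shift or a turn outside -1 to 1 is refused whole. A call with a gripper value outside its range is refused whole. The fingers move at their own pace and stop on an object; the grip force is fixed at half the most. Time passes only in rows, so rows that repeat a pose let the fingers close. It gives the time, the measured TCP pose, the force, the opening and the grip force at its end, in the units of the state.
- ctrl.read_state(): the state, without advancing time (a new reading comes with each control period).
- viewer.snapshot(name): name is "side" or "top" or "wrist"; returns a dict with "color" (420x560x3 uint8, blue, green, red), "range_z" (420x560 float32, mm along the optical axis (not along the pixel's ray), 0 where there is no reading), "camera_matrix" (3x3 intrinsics, pixels), "k1" (the pictures are not rectified: a ray, as slopes to the right and down, at radius r is drawn at 1 + k1 r^2 times it, then the intrinsics apply), "eye" and "attitude" of the camera in the world. Camera axes: x right, y up, looking along -z (the intrinsics and any distortion apply to the point x, -y, -z); pixel columns grow to the right and rows downward; lengths in mm; the calibration is good to about 2 mm. A picture is of the moment at which its call begins.
- workorder.close_job(): hands the job in; it is judged then, once.
The state is a dict: "time_s": time; "q": joint angles; "joint_vel": joint speeds; "joint_efforts": joint torques, N m; "ee_pos": TCP position; "tool_rot": TCP orientation; "ft_force": force on the tool from outside, world axes, zero at the start; "ft_torque": the same for the moment, N m; "width": finger opening in mm; "gripper_force": force on a finger pad.
Only numpy, scipy, OpenCV 4.12 (cv2) and the standard library are available. Lean on these libraries where they do the work, as an engineer would, in place of code of your own. Each camera call takes 0.05 s, during which the arm holds its last target. There are 200 camera calls.

## Working session

There is one attempt and no reset: what is moved stays moved. The work goes in short steps, Python scripts to look and compute and a tool call to move; the robot and the scene stay as the last step left them, time stands still between calls to the robot, and variables do not carry over. Pictures are saved under pics/ and viewed, at most 10 in all, crops included, and the job is handed in when it is done.

Besides the shell and the picture viewer there is one more tool, called after "Call:" by a JSON object that holds its "method" and its "body". drive_tool: Moves the arm, as the interface text tells. Shifts and turns lie within -1 to 1; 1 stands for 0.12 m of shift or 90 degrees of turn. Its arguments: {"type":"object","properties":{"moves":{"type":"array","items":{"type":"array","items":{"type":"array","items":{"type":"number","minimum":-1,"maximum":1}}}}},"required":["moves"]}

```bash
mkdir -p pics
cat > h.py <<'E'
import numpy as np, cv2
from rig import ctrl, viewer, workorder
from scipy.spatial.transform import Rotation as R
def snap(n,f=None):
    s=viewer.snapshot(n)
    if f: cv2.imwrite('pics/'+f,s['color'])
    return s
def att(s):
    a=np.array(s['attitude'],float)
    return a if a.shape==(3,3) else (R.from_euler('xyz',a,degrees=True).as_matrix() if a.size==3 else R.from_quat(a).as_matrix())
def rays(s,uv):
    K=np.array(s['camera_matrix']);k=s['k1']
    d=cv2.undistortPoints(np.array(uv,float).reshape(-1,1,2),K,np.array([k,0,0,0,0.])).reshape(-1,2)
    return np.c_[d[:,0],-d[:,1],-np.ones(len(d))]@att(s).T
def pts(s,uv):
    r=rays(s,uv); z=np.array([s['range_z'][int(round(v)),int(round(u))] for u,v in uv])
    return np.array(s['eye'])+r*z[:,None]
def onz(s,uv,z):
    r=rays(s,uv);e=np.array(s['eye']);return e+r*((z-e[2])/r[:,2])[:,None]
def cloud(s):
    H,W=s['range_z'].shape
    v,u=np.mgrid[0:H,0:W]; uv=np.c_[u.ravel(),v.ravel()]
    p=np.array(s['eye'])+rays(s,uv)*s['range_z'].ravel()[:,None]
    return p.reshape(H,W,3)
E
python3 - <<'E'
from h import *
st=ctrl.read_state();print(st)
for n in('top','side','wrist'):
    s=snap(n,n+'0.png');print(n,s['eye'],s['attitude'],s['camera_matrix'],s['k1'])
a=[cv2.imread(f'pics/{n}0.png') for n in('top','side')]
E
```

```text
{'time_s': 0.0, 'q': array([ 7.93892403e+01,  2.20901390e+01,  3.78160559e-01, -3.00330702e-02,
       -6.84116059e+01, -1.48160063e+01]), 'joint_vel': array([-0.06972159,  0.10654821,  0.00132344,  0.0088774 , -0.02514553,
        0.0671435 ]), 'joint_efforts': array([-5.39357297e-04, -3.92288911e+01,  1.88404423e+01,  4.18637216e+00,
       -4.65703473e-03, -8.37652209e-06]), 'ee_pos': array([268.07697969, 563.921417  , 230.21438803]), 'tool_rot': array([ 1.79873387e+02, -4.62845853e-03, -2.54378412e+01]), 'ft_force': array([-0.5758729 , -0.70136756,  0.20852586]), 'ft_torque': array([-0.01026924,  0.05944505, -0.05093919]), 'gripper_force': 0.0, 'width': 85.03187407590656}
top [ 427.19897546   72.81925237 1121.03687252] [  3.81971835   0.68245433 -88.75634944] [[467.89431298   0.         286.63099383]
 [  0.         467.89431298 198.45206029]
 [  0.           0.           1.        ]] -0.01883695496254147
side [  90.09660645 -623.04893469  744.67593809] [ 52.12773239  -1.10912422 -29.08788296] [[448.06328554   0.         278.59595364]
 [  0.         448.06328554 208.31906439]
 [  0.           0.           1.        ]] -0.007193610224834978
wrist [328.15482043 535.35572316 373.43900616] [-1.53341879e+01 -8.02669323e-02 -1.15489140e+02] [[292.83982193   0.         281.06655557]
 [  0.         292.83982193 208.96047027]
 [  0.           0.           1.        ]] -0.027302341165161302
```

View pics/top0.png

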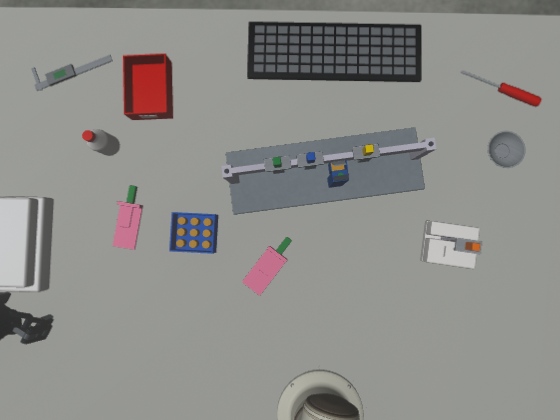

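View pics/side0.png

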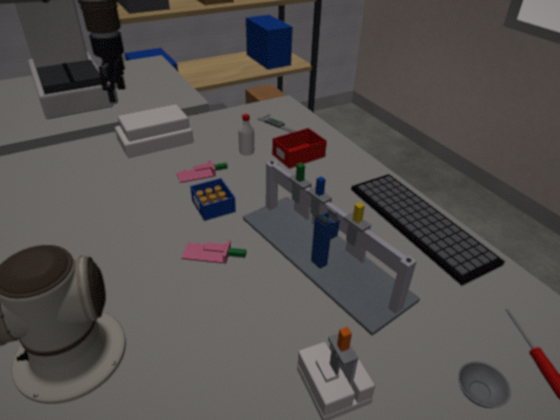

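The top view shows the foam with the orange gauge at about (465,246). The rack bar runs from (227,170) to (431,144), with the green, blue and yellow gauges on it. The empty place, with its blue pillar, is at about (338,170). Next I'll enlarge both areas.

Run:
```python
from h import *
s=snap('top');c=s['color']
f=lambda x0,y0,w,h,k:cv2.resize(c[y0:y0+h,x0:x0+w],None,fx=k,fy=k,interpolation=cv2.INTER_CUBIC)
a=f(220,125,220,75,3.6);b=f(415,210,75,65,5)
im=np.zeros((600,800,3),np.uint8);im[:a.shape[0],:a.shape[1]]=a[:, :800];im[272:272+b.shape[0],:b.shape[1]]=b
cv2.imwrite('pics/crop1.png',np.clip(im*1.5,0,255).astype(np.uint8))
P=cloud(s)
hsv=cv2.cvtColor(c,cv2.COLOR_BGR2HSV)
for n,(lo,hi),x0,x1,y0,y1 in [('orange',(5,18),440,490,230,262),('green',(45,80),265,290,150,175),('blue',(100,130),300,322,145,168),('yellow',(22,35),355,382,140,162)]:
    m=np.zeros(c.shape[:2],bool);m[y0:y1,x0:x1]=True
    m&=(hsv[...,0]>=lo)&(hsv[...,0]<=hi)&(hsv[...,1]>140)&(hsv[...,2]>60)
    q=P[m];zt=np.percentile(q[:,2],80);t=m&(P[...,2]>zt-12)
    v,u=np.nonzero(t);print(n,m.sum(),t.sum(),zt,[u.min(),u.max(),v.min(),v.max()],u.mean(),v.mean(),P[t].mean(0))
for u,v in [(227,170),(431,144),(250,167),(350,156),(400,151)]: print(u,v,P[v,u])
```

```text
orange 95 65 171.00225477119233 [np.int64(470), np.int64(479), np.int64(243), np.int64(250)] 474.7076923076923 246.3230769230769 [ 401.45676092 -296.82449461  169.15039178]
green 40 40 201.5221041552446 [np.int64(274), np.int64(279), np.int64(157), np.int64(163)] 276.6 160.15 [564.0774552  106.65163995 200.78308472]
blue 57 57 202.06810001502532 [np.int64(307), np.int64(314), np.int64(152), np.int64(160)] 310.4035087719298 156.01754385964912 [573.68652391  39.81699629 200.69906753]
yellow 80 66 201.61572868426725 [np.int64(364), np.int64(373), np.int64(145), np.int64(153)] 368.54545454545456 148.56060606060606 [591.03929721 -75.24384574 200.08049143]
227 170 [548.07064522 210.99665466 155.95298294]
431 144 [ 611.24317893 -212.23835074  155.44075892]
250 167 [556.2764318  163.96814065 148.60462765]
350 156 [583.11145252 -44.46697414 152.15909407]
400 151 [ 597.69324118 -151.10030402  141.08738927]
```

View pics/crop1.png

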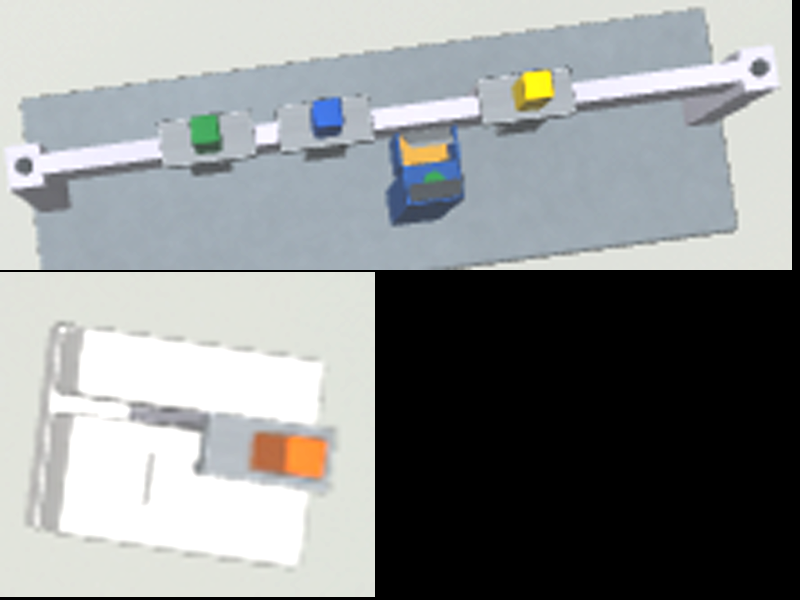

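The top crop shows the orange gauge with its plate slot on the +x side and the tongue rest on the -x side, at a yaw of about -7°. The rack's yaw is about +8.5°, and its blue bracket is on the -x side. I'll go above the foam with the tool's closing line along the gauge's x.

Call:
{"method": "drive_tool", "body": {"moves": [[[1,-1,0.6,0,0,-0.2,1],[1,-1,0.6,0,0,-0.2,1],[1,-1,0.6,0,0,-0.2,1],[1,-1,0.6,0,0,-0.2,1],[1,-1,0.6,0,0,-0.2,1]]]}}

```text
time_s: 0.62
ee_pos: [391.1, 442.1, 306.1]
tool_rot: [-179.8, -0.0, -43.6]
ft_force: [0.3, -0.5, 0.0]
width: 85.6
gripper_force: 0.0
```

Call:
{"method": "drive_tool", "body": {"moves": [[[0,-1,0,0,0,-0.2,1],[0,-1,0,0,0,-0.2,1],[0,-1,0,0,0,-0.2,1],[0,-1,0,0,0,-0.2,1]]]}}

```text
time_s: 0.95
ee_pos: [387.5, 319.0, 304.1]
tool_rot: [179.9, -0.0, -61.8]
ft_force: [-0.2, -0.2, 0.3]
width: 85.3
gripper_force: 0.0
```

Call:
{"method": "drive_tool", "body": {"moves": [[[0,-1,0,0,0,-0.2,1],[0,-1,0,0,0,-0.2,1],[0,-1,0,0,0,-0.2,1],[0,-1,0,0,0,-0.2,1]]]}}

```text
time_s: 1.28
ee_pos: [387.2, 199.8, 303.7]
tool_rot: [180.0, -0.0, -79.8]
ft_force: [-0.5, 0.5, -0.9]
width: 85.2
gripper_force: 0.0
```

Call:
{"method": "drive_tool", "body": {"moves": [[[0,-1,0,0,0,-0.19,1],[0,-1,0,0,0,-0.19,1],[0,-1,0,0,0,-0.19,1],[0,-1,0,0,0,-0.19,1]]]}}

```text
time_s: 1.62
ee_pos: [387.3, 80.4, 303.5]
tool_rot: [180.0, -0.0, -96.9]
ft_force: [-0.8, 0.3, -0.2]
width: 85.5
gripper_force: 0.0
```

Call:
{"method": "drive_tool", "body": {"moves": [[[0,-1,0,0,0,0,1],[0,-1,0,0,0,0,1],[0,-1,0,0,0,0,1],[0,-1,0,0,0,0,1]]]}}

```text
time_s: 1.95
ee_pos: [387.7, -39.5, 303.3]
tool_rot: [180.0, -0.1, -96.9]
ft_force: [0.6, 0.9, -0.1]
width: 85.3
gripper_force: 0.0
```

Call:
{"method": "drive_tool", "body": {"moves": [[[0,-1,0,0,0,0,1],[0,-1,0,0,0,0,1],[0,-1,0,0,0,0,1],[0,-1,0,0,0,0,1]]]}}

```text
time_s: 2.28
ee_pos: [388.3, -159.5, 303.0]
tool_rot: [179.9, -0.1, -96.9]
ft_force: [1.6, -0.3, 0.5]
width: 85.4
gripper_force: 0.0
```

Call:
{"method": "drive_tool", "body": {"moves": [[[0.1,-1,0,0,0,0,0.5],[0.1,-1,0,0,0,0,0.5],[0.1,-1,0,0,0,0,0.5],[0.1,-1,0,0,0,0,0.5],[0.1,-1,0,0,0,0,0.5],[0.1,-1,0,0,0,0,0.5]]]}}

```text
time_s: 2.78
ee_pos: [400.5, -275.1, 302.8]
tool_rot: [179.9, 0.0, -96.5]
ft_force: [-0.1, 0.4, -0.3]
width: 42.8
gripper_force: 0.0
```

Run:
```python
from h import *
st=ctrl.read_state();print({k:np.round(v,2) for k,v in st.items()})
s=snap('wrist');print(s['eye'],s['attitude'])
cv2.imwrite('pics/w1.png',cv2.resize(np.clip(s['color']*1.3,0,255).astype(np.uint8),(800,600)))
```

```text
{'time_s': np.float64(2.78), 'q': array([-1.530e+01,  5.640e+00, -1.120e+01, -2.000e-02, -7.322e+01,
        8.780e+00]), 'joint_vel': array([ 1.38, -1.34, -0.6 ,  0.06,  0.03,  0.13]), 'joint_efforts': array([-6.000e-01, -2.405e+01,  1.952e+01,  4.340e+00,  1.000e-02,
        0.000e+00]), 'ee_pos': array([ 400.49, -275.08,  302.82]), 'tool_rot': array([ 1.7994e+02,  3.0000e-02, -9.6520e+01]), 'ft_force': array([-0.06,  0.37, -0.31]), 'ft_torque': array([ 0.03,  0.  , -0.01]), 'gripper_force': np.float64(0.0), 'width': np.float64(42.81)}
[ 392.57593197 -341.78639923  445.91173489] [-1.53957537e+01 -4.81961500e-02  1.73424665e+02]
```

View pics/w1.png

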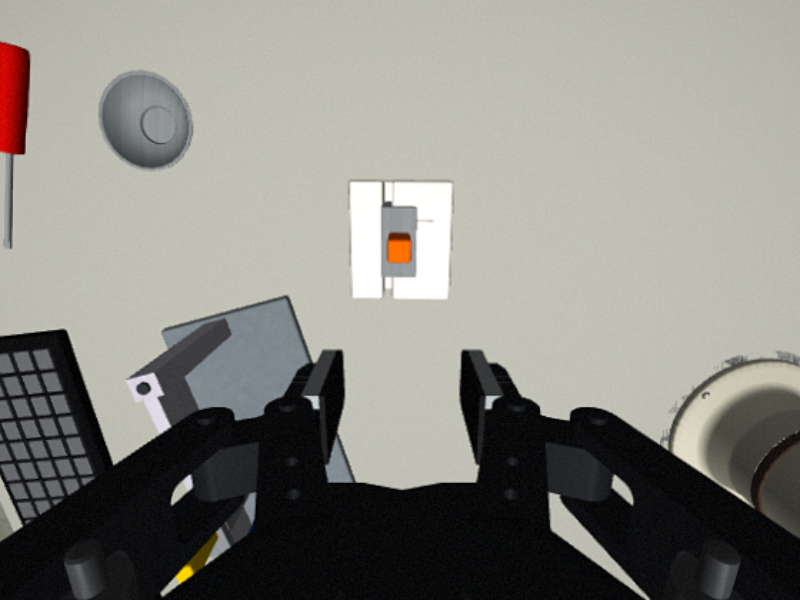

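The wrist view shows the orange handle top at (400,248) in the 800-pixel picture. The bridge spans about (381–416, 207–276) and is nearly square to the image. I'll measure it.

```bash
cat >> h.py <<'E'
def gauge(s,lo,hi,u0,u1,v0,v1,ztop):
    "handle-top centre (min-area rect on plane ztop) and bridge rect"
    c=s['color'];P=cloud(s);hsv=cv2.cvtColor(c,cv2.COLOR_BGR2HSV)
    w=np.zeros(c.shape[:2],bool);w[v0:v1,u0:u1]=True
    m=w&(hsv[...,0]>=lo)&(hsv[...,0]<=hi)&(hsv[...,1]>140)&(abs(P[...,2]-ztop)<6)
    v,u=np.nonzero(m);q=onz(s,np.c_[u,v],ztop)
    r=cv2.minAreaRect(q[:,:2].astype(np.float32))
    m2=w&(abs(P[...,2]-(ztop-42))<6);v,u=np.nonzero(m2)
    q2=P[m2] if len(u) else np.zeros((1,3))
    r2=cv2.minAreaRect(q2[:,:2].astype(np.float32))
    return len(q),np.median(P[m][:,2]),q.mean(0),r,len(q2),np.median(q2[:,2]),r2
E
python3 - <<'E'
from h import *
s=snap('wrist')
print(gauge(s,3,20,255,305,130,200,170))
P=cloud(s)
# slot/foam yaw: foam top rect
m=np.zeros(P.shape[:2],bool);m[115:220,235:325]=True
for z in(60,70):
    k=m&(abs(P[...,2]-z)<4);print(z,cv2.minAreaRect(P[k][:,:2].astype(np.float32)))
E
```

```text
(269, np.float64(170.17255512411958), array([ 398.79853257, -300.07455993,  170.        ]), ((398.7334289550781, -300.0581970214844), (15.238853454589844, 14.311620712280273), 83.48357391357422), 884, np.float64(128.36288131092007), ((399.7052001953125, -299.762939453125), (52.32024002075195, 26.720598220825195), 83.76294708251953))
60 ((399.0252380371094, -290.6521301269531), (109.26533508300781, 94.19563293457031), 82.88007354736328)
70 ((381.57464599609375, -300.30633544921875), (28.316211700439453, 65.13385009765625), 18.927194595336914)
```

Call:
{"method": "drive_tool", "body": {"moves": [[[-0.01,-0.207,0,0,0,0,0.5],[-0.01,-0.207,-0.3,0,0,0,0.5],[-0.01,-0.207,-0.6,0,0,0,0.5],[-0.01,-0.207,-0.9,0,0,0,0.5],[-0.01,-0.207,-0.9,0,0,0,0.5],[-0.01,-0.207,-0.9,0,0,0,0.5]]]}}

```text
time_s: 3.38
ee_pos: [398.8, -299.4, 195.0]
tool_rot: [179.8, -0.0, -96.4]
ft_force: [0.7, 0.1, 1.7]
width: 42.6
gripper_force: 0.0
```

Call:
{"method": "drive_tool", "body": {"moves": [[[0,0,-0.1,0,0,0,0.5],[0,0,-0.2,0,0,0,0.5],[0,0,-0.3,0,0,0,0.5],[0,0,-0.4,0,0,0,0.5],[0,0,-0.49,0,0,0,0.5],[0,0,-0.49,0,0,0,0.5],[0,0,-0.49,0,0,0,0.5]]]}}

```text
time_s: 3.97
ee_pos: [400.9, -300.7, 138.9]
tool_rot: [-179.8, -0.1, -96.4]
ft_force: [0.5, 0.3, 0.5]
width: 42.6
gripper_force: 0.0
```

Run:
```python
from h import *
s=snap('wrist')
print(s['color'].shape, gauge(s,3,20,180,380,130,400,170)[:4]); print(ctrl.read_state()['ee_pos'])
cv2.imwrite('pics/w2.png',s['color'])
```

```text
(420, 560, 3) (1364, np.float64(170.18656718592325), array([ 399.1781846 , -301.45660297,  170.        ]), ((405.4665222167969, -303.04180908203125), (19.855365753173828, 56.135467529296875), 75.14337921142578))
[ 400.95809279 -300.83999411  139.01368669]
```

View pics/w2.png

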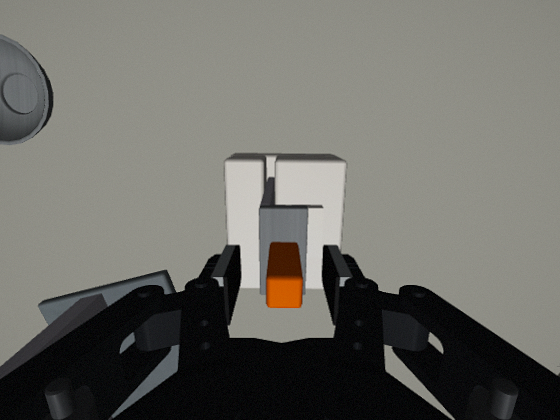

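The view shows the handle between the fingers, about 1.5 mm off centre towards -x. I'll correct that, close and then lift.

Call:
{"method": "drive_tool", "body": {"moves": [[[-0.012,0.005,-0.02,0,0,0,0.5],[-0.012,0.005,-0.02,0,0,0,0.5],[-0.012,0.005,-0.02,0,0,0,0.5],[-0.012,0.005,-0.02,0,0,0,0.5]]]}}

```text
time_s: 4.35
ee_pos: [397.9, -299.9, 134.6]
tool_rot: [-180.0, -0.0, -96.5]
ft_force: [-0.2, -0.2, 0.8]
width: 42.6
gripper_force: 0.0
```

Call:
{"method": "drive_tool", "body": {"moves": [[[0,0,0,0,0,0,0.25],[0,0,0,0,0,0,0.2],[0,0,0,0,0,0,0],[0,0,0,0,0,0,0],[0,0,0,0,0,0,0],[0,0,0,0,0,0,0],[0,0,0,0,0,0,0]]]}}

```text
time_s: 4.93
ee_pos: [398.1, -300.0, 134.3]
tool_rot: [-179.9, -0.0, -96.5]
ft_force: [1.1, -1.2, 0.2]
width: 15.1
gripper_force: 58.7
```

Call:
{"method": "drive_tool", "body": {"moves": [[[0,0,0.08,0,0,0,0],[0,0,0.16,0,0,0,0],[0,0,0.24,0,0,0,0],[0,0,0.32,0,0,0,0],[0,0,0.4,0,0,0,0],[0,0,0.5,0,0,0,0],[0,0,0.62,0,0,0,0],[0,0,0.8,0,0,0,0],[0,0,1,0,0,0,0],[0,0,1,0,0,0,0]]]}}

```text
time_s: 5.77
ee_pos: [398.7, -301.1, 259.6]
tool_rot: [-179.6, -0.2, -96.5]
ft_force: [0.4, -1.2, -0.3]
width: 15.1
gripper_force: 59.3
```

Call:
{"method": "drive_tool", "body": {"moves": [[[0,0,0.3,0,0,0,0],[0,0,0.6,0,0,0,0],[0,0,0.6,0,0,0,0],[0,0,0.6,0,0,0,0],[0,0,0.6,0,0,0,0],[0,0,0.6,0,0,0,0]]]}}

```text
time_s: 6.27
ee_pos: [396.5, -299.2, 324.3]
tool_rot: [179.8, 0.1, -96.5]
ft_force: [-0.4, -0.1, -2.3]
width: 15.1
gripper_force: 59.5
```

Run:
```python
from h import *
print(ctrl.read_state())
s=snap('top');P=cloud(s);c=s['color'];hsv=cv2.cvtColor(c,cv2.COLOR_BGR2HSV)
# bar line: points 145..156 in the bar zone, near-white
pl=np.array([548.,211]);pr=np.array([611.,-212]);d=(pl-pr)/np.linalg.norm(pl-pr);n=np.array([d[1],-d[0]])
rel=P[...,:2]-pr;t=rel@d;o=rel@n
k=(abs(o)<20)&(t>15)&(t<415)&(abs(P[...,2]-150)<5)
v,u=np.nonzero(k);q=onz(s,np.c_[u,v],150)[:,:2]
tt=(q-pr)@d
g=[(c0,(tt>a)&(tt<b)) for c0,a,b in [(0,20,100),(1,190,215),(2,340,400)]]
print(k.sum(),[(i,m.sum(),q[m].mean(0)) for i,m in g])
f=cv2.fitLine(q.astype(np.float32),cv2.DIST_HUBER,0,.01,.01).ravel();print(f,np.degrees(np.arctan2(-f[0]*np.sign(f[1]),abs(f[1]))))
# blue pillar
k=(hsv[...,0]>100)&(hsv[...,0]<130)&(hsv[...,1]>100)&(P[...,2]>125)&(P[...,2]<160);k[:,:325]=0;k[:,355:]=0;k[:150]=0;k[195:]=0
v,u=np.nonzero(k);print(k.sum(),np.percentile(P[k],[5,50,95],axis=0), cv2.minAreaRect(P[k][:,:2].astype(np.float32)))
```

```text
{'time_s': 6.2667, 'q': array([-1.83014086e+01,  6.29244112e+00, -7.41902562e+00, -4.61058842e-02,
       -7.65412584e+01,  1.17706958e+01]), 'joint_vel': array([ 0.00819434,  0.40703017,  0.23110292,  0.32025274,  0.21452708,
       -0.08629939]), 'joint_efforts': array([-7.79831491e-03, -2.71921366e+01,  2.08193833e+01,  4.72101554e+00,
       -9.47569264e-03,  2.70422215e-04]), 'ee_pos': array([ 396.45273874, -299.19325635,  324.2944355 ]), 'tool_rot': array([ 1.79761722e+02,  9.54055472e-02, -9.65417410e+01]), 'ft_force': array([-0.44132324, -0.14588824, -2.33203843]), 'ft_torque': array([-0.03126412, -0.00745371, -0.02302777]), 'gripper_force': 59.51578438282013, 'width': 15.085360462999617}
750 [(0, np.int64(232), array([ 603.58391462, -152.16217468])), (1, np.int64(88), array([579.74006183, -12.42365883])), (2, np.int64(146), array([555.12346453, 158.87700036]))]
[ 1.5353961e-01 -9.8814249e-01  5.8168915e+02 -1.4553197e+01] 8.832108
128 [[531.84869531 -39.89862813 131.67955958]
 [550.09282832 -20.75212915 141.89237471]
 [570.34792232  -4.2078821  146.27603807]] ((553.146728515625, -23.518184661865234), (43.177337646484375, 36.36862564086914), 9.92783260345459)
```

Call:
{"method": "drive_tool", "body": {"moves": [[[0.1,0.2,0.17,0,0,0.168,0],[0.3,0.5,0.17,0,0,0.168,0],[0.52,0.8,0.17,0,0,0.168,0],[0.52,0.8,0.17,0,0,0.168,0]]]}}

```text
time_s: 6.65
ee_pos: [462.4, -200.0, 345.0]
tool_rot: [180.0, 0.1, -81.1]
ft_force: [-1.2, -0.2, -2.4]
width: 14.8
gripper_force: 59.5
```

Call:
{"method": "drive_tool", "body": {"moves": [[[0.2,0.3,0,0,0,0,0],[0.4,0.6,0,0,0,0,0],[0.52,0.8,0,0,0,0,0],[0.52,0.8,0,0,0,0,0]]]}}

```text
time_s: 6.98
ee_pos: [524.6, -103.8, 344.0]
tool_rot: [179.8, 0.1, -81.1]
ft_force: [-0.4, -0.1, -2.1]
width: 14.9
gripper_force: 59.6
```

Call:
{"method": "drive_tool", "body": {"moves": [[[0.2,0.3,0,0,0,0,0],[0.35,0.55,0,0,0,0,0],[0.45,0.7,0,0,0,0,0],[0.49,0.76,0,0,0,0,0],[0.49,0.76,0,0,0,0,0],[0.49,0.76,0,0,0,0,0],[0.49,0.76,0,0,0,0,0],[0.49,0.76,0,0,0,0,0]]]}}

```text
time_s: 7.65
ee_pos: [580.6, -17.8, 346.7]
tool_rot: [180.0, -0.0, -81.5]
ft_force: [-0.1, -0.5, -1.5]
width: 14.9
gripper_force: 59.6
```

Run:
```python
from h import *
st=ctrl.read_state();print(st['ee_pos'],st['tool_rot'])
s=snap('wrist');print(s['eye'],s['attitude'])
cv2.imwrite('pics/w3.png',cv2.resize(np.clip(s['color']*1.3,0,255).astype(np.uint8),(800,600)))
```

```text
[580.5842011 -17.8249776 346.7471969] [ 1.79992633e+02 -1.19601272e-02 -8.14880126e+01]
[590.03585431 -84.10577929 489.84586244] [-1.53536731e+01  2.39048956e-03 -1.71543282e+02]
```

View pics/w3.png

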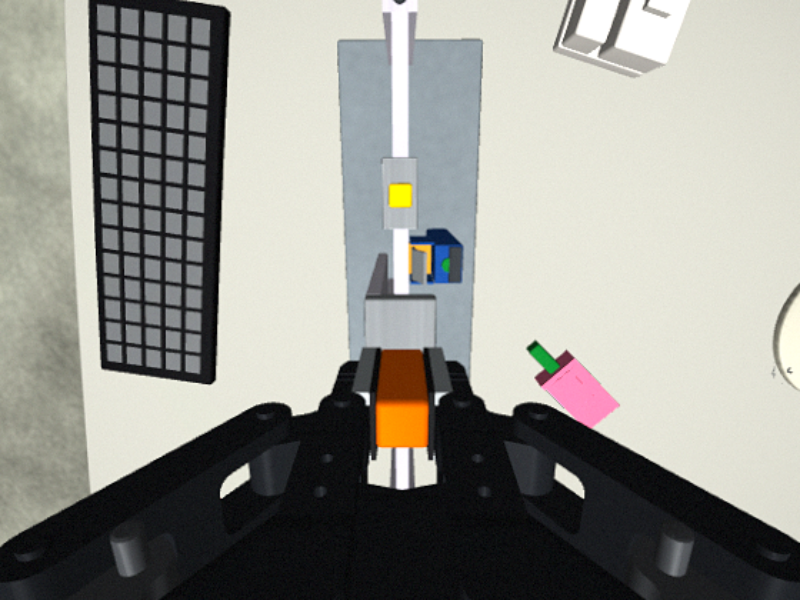

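The wrist view shows the held gauge with its bridge at (400,320) and the bar almost under it. The yellow neighbour is at (400,195) and the blue bracket at (435,258). I'll measure these relative to each other.

```bash
cat > m.py <<'E'
from h import *
s=snap('wrist');st=ctrl.read_state();c=s['color'];P=cloud(s);hsv=cv2.cvtColor(c,cv2.COLOR_BGR2HSV)
print('tcp',st['ee_pos'],st['tool_rot'][2])
print('yellow',gauge(s,22,35,255,305,100,170,200))
a=np.radians(8.6);ex=np.array([np.cos(a),np.sin(a)]);ey=np.array([-np.sin(a),np.cos(a)])
w=np.zeros(c.shape[:2],bool);w[:206,265:300]=1
k=w&(abs(P[...,2]-150)<4)&(hsv[...,1]<40)&(hsv[...,2]>190)
v,u=np.nonzero(k)
# per row mid of bar on plane 150
mids=np.array([onz(s,[(u[v==r].min(),r),(u[v==r].max(),r)],150).mean(0)[:2] for r in np.unique(v) if 8<(v==r).sum()<16])
f=cv2.fitLine(mids.astype(np.float32),cv2.DIST_HUBER,0,.01,.01).ravel()
print('bar',f,'yaw',np.degrees(np.arctan(-f[0]/f[1])),len(mids), 'width',[np.ptp(onz(s,[(u[v==r].min(),r),(u[v==r].max()+1,r)],150)@np.r_[ex,0]) for r in (60,90,175)if (v==r).any()])
barx=lambda y:f[2]+(y-f[3])*f[0]/f[1]
print('bar x at y=-17.5:',barx(-17.5))
zb=st['ee_pos'][2]-15+8
w[:]=0;w[195:250,240:320]=1;k=w&(abs(P[...,2]-zb)<6);q=P[k]
print('bridge held',k.sum(),np.median(q[:,2]),'ex',np.percentile(q[:,:2]@ex,[1,50,99]),'ey',np.percentile(q[:,:2]@ey,[0.5,99]),'rect',cv2.minAreaRect(q[:,:2].astype(np.float32)))
b=(hsv[...,0]>100)&(hsv[...,0]<130)&(hsv[...,1]>120)&(P[...,2]>125)&(P[...,2]<160);b[:155]=0;b[205:]=0;b[:,:280]=0;b[:,335:]=0
print('pillar ey',np.percentile(P[b][:,:2]@ey,[2,98]),'ex',np.percentile(P[b][:,:2]@ex,[2,98]),b.sum())
print('tcp ex,ey',st['ee_pos'][:2]@ex,st['ee_pos'][:2]@ey,'bar ex',np.array([barx(-17.5),-17.5])@ex)
for n,p in(('blue',(573.69,39.82)),('yellow top',(591.04,-75.24))):print(n,np.array(p)@ex,np.array(p)@ey)
E
python3 m.py
```

```text
tcp [580.7564166  -17.64326524 346.95499991] -81.48558469823453
yellow (252, np.float64(200.46062833918754), array([589.72641907, -76.74940693, 200.        ]), ((589.6543579101562, -76.7254409790039), (14.526440620422363, 14.075613021850586), 8.452407836914062), 966, np.float64(158.57452046346367), ((590.455810546875, -77.33906555175781), (26.627458572387695, 65.40392303466797), 9.029702186584473))
bar [ 1.5295886e-01 -9.8823255e-01  6.0112274e+02 -1.4873775e+02] yaw 8.798436 147 width [np.float64(11.693906738619376), np.float64(11.963466492313273), np.float64(11.672398914805626)]
bar x at y=-17.5: 580.80975
bridge held 1965 340.9735290247048 ex [558.27509874 571.59317242 584.53884025] ey [-131.0682504  -111.07452888] rect ((582.9779663085938, -33.321388244628906), (26.94513511657715, 22.33085823059082), 9.093870162963867)
pillar ey [-124.76106744  -89.9498712 ] ex [521.96320592 561.51555652] 383
tcp ex,ey 571.5883210185891 -104.28850129738763 bar ex 571.6624813560896
blue 573.1941456187853 -46.414652086929955
yellow top 573.1435322133176 -162.7753994989468
```

Call:
{"method": "drive_tool", "body": {"moves": [[[0.002,-0.013,-0.2,0,0,0.002,0],[0.002,-0.013,-0.4,0,0,0.002,0],[0.002,-0.013,-0.5,0,0,0.002,0],[0.002,-0.013,-0.5,0,0,0.002,0],[0.002,-0.013,-0.5,0,0,0.002,0],[0.002,-0.013,-0.5,0,0,0.002,0],[0.002,-0.013,-0.5,0,0,0.002,0]]]}}

```text
time_s: 8.33
ee_pos: [582.3, -18.3, 288.3]
tool_rot: [-179.8, -0.0, -81.2]
ft_force: [0.0, 0.0, -1.1]
width: 15.1
gripper_force: 59.6
```

```bash
python3 m.py | grep -v pillar
python3 - <<'E'
from h import *
s=snap('side');c=s['color'];P=cloud(s);hsv=cv2.cvtColor(c,cv2.COLOR_BGR2HSV)
x0,y0,w,h=265,110,160,120
cv2.imwrite('pics/s1.png',cv2.resize(c[y0:y0+h,x0:x0+w],None,fx=5,fy=5,interpolation=cv2.INTER_CUBIC))
E
```

```text
tcp [582.14743233 -18.22891731 288.11444697] -81.23492014306328
yellow (410, np.float64(200.3860956701424), array([590.05756753, -77.05151077, 200.        ]), ((590.051025390625, -77.02164459228516), (14.738314628601074, 15.039108276367188), 8.7193021774292), 1329, np.float64(158.53006586087554), ((590.7131958007812, -80.32514190673828), (26.977397918701172, 58.75284194946289), 9.021271705627441))
bar [ 1.5540698e-01 -9.8785055e-01  5.9959473e+02 -1.3722897e+02] yaw 8.940399 144 width [np.float64(11.439667759842564), np.float64(10.802846788755573), np.float64(11.593596667174324)]
bar x at y=-17.5: 580.75916
bridge held 1959 282.37263764329947 ex [559.89963343 573.19860499 586.11886253] ey [-131.79639064 -111.88636009] rect ((584.739990234375, -33.84791564941406), (27.073768615722656, 21.980119705200195), 8.564863204956055)
tcp ex,ey 572.8761210190872 -105.07557454054897 bar ex 571.6124521178152
blue 573.1941456187853 -46.414652086929955
yellow top 573.1435322133176 -162.7753994989468
```

View pics/s1.png

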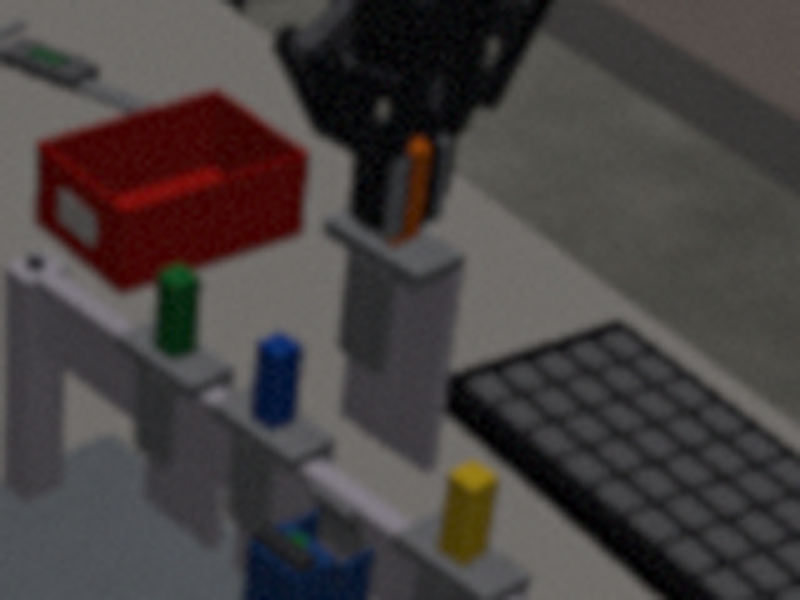

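The side view shows the gauge upright above the gap. Its bridge corners are at (328,226), (417,278) and (463,257). The blue gauge's right corner is at (330,438), and yellow's is at (528,572).

Run:
```python
from h import *
s=snap('side')
a=np.radians(8.75);ex=np.array([np.cos(a),np.sin(a)]);ey=np.array([-np.sin(a),np.cos(a)])
for n,p,z in [('held L(-x,+y)',(328,223),282),('held F(-x,-y)',(417,275),282),('held R(+x,-y)',(463,255),282),('blue F',(293,460),158),('blue R',(330,438),158),('yellow L',(403,526),158),('yellow R',(528,572),158),('blue top',(279,345),200),('yel top',(472,472),200),('held plate bottom R',(433,470),174),('green top',(178,275),200)]:
    q=onz(s,[(p[0]/5+265-.4,p[1]/5+110-.4)],z)[0];print(n,q[:2]@ex,q[:2]@ey)
P=cloud(s);hsv=cv2.cvtColor(s['color'],cv2.COLOR_BGR2HSV)
for n,lo,hi,x0,x1,y0,y1 in [('blue',100,130,312,328,175,197),('yellow',20,35,350,367,200,224)]:
    w=np.zeros(P.shape[:2],bool);w[y0:y1,x0:x1]=1;k=w&(hsv[...,0]>=lo)&(hsv[...,0]<=hi)&(hsv[...,1]>120)&(P[...,2]>165)
    q=P[k];print(n,k.sum(),'ey',np.percentile(q[:,:2]@ey,[3,50,97]),'ex',np.percentile(q[:,:2]@ex,[3,50,97]))
c=s['color'];t=viewer.snapshot('top')
print([ (n,np.array(p)@ex,np.array(p)@ey) for n,p in(('tcp',ctrl.read_state()['ee_pos'][:2]),('blueT',(573.69,39.82)),('yelT',(591.04,-75.24)),('yelW',(590.05,-77.03)))])
```

```text
held L(-x,+y) 557.6839147635752 -87.08852474237266
held F(-x,-y) 559.0247572363593 -135.99427857820794
held R(+x,-y) 584.146355850074 -136.2049547371457
blue F 559.1059052843839 -79.54052613277888
blue R 583.2835153215175 -77.27298364649424
yellow L 565.2995186937476 -141.37508695690954
yellow R 585.4292554987757 -193.8208858800377
blue top 569.9346005025249 -53.633443021968006
yel top 571.6130555631709 -167.87831829826746
held plate bottom R 586.8182547959964 -135.00809993558275
green top 570.8815644427978 15.738847633904765
blue 113 ey [-60.26631682 -56.77308676 -47.77201602] ex [564.19134965 567.67734235 576.83049942]
yellow 143 ey [-176.95370224 -172.66252672 -162.57086326] ex [563.89995915 566.33718403 577.46296599]
[('tcp', np.float64(572.2668171037009), np.float64(-106.40173364520169)), ('blueT', np.float64(573.0706681783322), np.float64(-47.91511007646709)), ('yelT', np.float64(572.7154235699359), np.float64(-164.27532622128268)), ('yelW', np.float64(571.4646448132929), np.float64(-165.89389117269195))]
```

Call:
{"method": "drive_tool", "body": {"moves": [[[-0.008,-0.008,0,0,0,0,0],[-0.008,-0.008,-0.05,0,0,0,0],[-0.008,-0.008,-0.1,0,0,0,0],[-0.008,-0.008,-0.15,0,0,0,0],[-0.008,-0.008,-0.2,0,0,0,0],[-0.008,-0.008,-0.25,0,0,0,0],[-0.008,-0.008,-0.3,0,0,0,0],[-0.008,-0.008,-0.35,0,0,0,0],[-0.008,-0.008,-0.42,0,0,0,0],[-0.008,-0.008,-0.42,0,0,0,0]]]}}

```text
time_s: 9.37
ee_pos: [579.5, -19.1, 233.8]
tool_rot: [179.8, 0.0, -81.2]
ft_force: [-0.5, 0.8, -1.6]
width: 15.4
gripper_force: 59.5
```

Call:
{"method": "drive_tool", "body": {"moves": [[[0,0,0,0,0,0,0],[0,0,0,0,0,0,0]]]}}

```text
time_s: 9.53
ee_pos: [580.8, -19.2, 236.4]
tool_rot: [-180.0, -0.0, -81.2]
ft_force: [0.2, 0.2, -1.5]
width: 14.9
gripper_force: 59.5
```

```bash
python3 m.py | grep -v pillar
python3 - <<'E'
from h import *
s=snap('side');c=s['color']
x0,y0,w,h=290,140,110,82
cv2.imwrite('pics/s2.png',cv2.resize(np.clip(c[y0:y0+h,x0:x0+w]*1.8,0,255).astype(np.uint8),None,fx=7,fy=7,interpolation=cv2.INTER_CUBIC))
E
```

```text
tcp [580.92043331 -19.1111145  236.56610089] -81.2209445028601
yellow (677, np.float64(200.41964343371666), array([590.18074659, -77.07327334, 200.        ]), ((590.2599487304688, -76.96934509277344), (15.072689056396484, 15.261549949645996), 8.724693298339844), 1747, np.float64(158.4861634104541), ((590.6784057617188, -79.48530578613281), (27.12982749938965, 47.5628547668457), 8.78965950012207))
bar [ 1.5525684e-01 -9.8787415e-01  5.9093689e+02 -8.2946609e+01] yaw 8.931692 74 width [np.float64(10.76261895742141), np.float64(11.010536629046555)]
bar x at y=-17.5: 580.6511
bridge held 1948 230.4117393539419 ex [558.32490814 571.64017576 584.56007463] ey [-132.40197128 -112.53539498] rect ((583.2913208007812, -35.04084777832031), (26.849035263061523, 21.59383201599121), 9.357386589050293)
tcp ex,ey 571.5309982450341 -105.76437291849558 bar ex 571.5056345644429
blue 573.1941456187853 -46.414652086929955
yellow top 573.1435322133176 -162.7753994989468
```

View pics/s2.png

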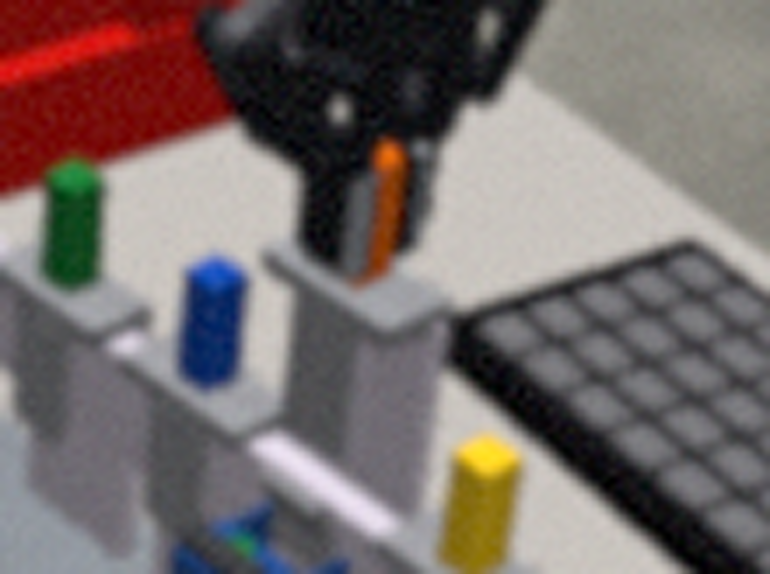

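The side view shows the gauge held upright over the empty place, with its plate entering between blue and yellow. I'll make a small y correction, then push down past the leaf in steps.

Call:
{"method": "drive_tool", "body": {"moves": [[[0.003,-0.004,-0.02,0,0,0,0],[0.003,-0.004,-0.04,0,0,0,0],[0.003,-0.004,-0.06,0,0,0,0],[0.003,-0.004,-0.08,0,0,0,0],[0.003,-0.004,-0.09,0,0,0,0],[0.003,-0.004,-0.1,0,0,0,0],[0.003,-0.004,-0.11,0,0,0,0],[0.003,-0.004,-0.12,0,0,0,0],[0.003,-0.004,-0.13,0,0,0,0]]]}}

```text
time_s: 10.38
ee_pos: [581.0, -19.6, 220.5]
tool_rot: [-180.0, -0.0, -81.2]
ft_force: [0.1, -1.2, -0.6]
width: 15.3
gripper_force: 59.5
```

Call:
{"method": "drive_tool", "body": {"moves": [[[0,0,-0.01,0,0,0,0],[0,0,-0.02,0,0,0,0],[0,0,-0.03,0,0,0,0],[0,0,-0.04,0,0,0,0],[0,0,-0.05,0,0,0,0]]]}}

```text
time_s: 10.8
ee_pos: [580.9, -19.6, 214.4]
tool_rot: [180.0, 0.0, -81.2]
ft_force: [-0.6, -0.0, -2.1]
width: 15.1
gripper_force: 59.5
```

Call:
{"method": "drive_tool", "body": {"moves": [[[0,0,-0.01,0,0,0,0],[0,0,-0.02,0,0,0,0],[0,0,-0.03,0,0,0,0],[0,0,-0.03,0,0,0,0]]]}}

```text
time_s: 11.13
ee_pos: [581.6, -19.5, 211.1]
tool_rot: [-179.9, -0.0, -81.2]
ft_force: [1.0, -0.7, -1.8]
width: 15.3
gripper_force: 59.5
```

Call:
{"method": "drive_tool", "body": {"moves": [[[0,0,-0.01,0,0,0,0],[0,0,-0.02,0,0,0,0],[0,0,-0.03,0,0,0,0],[0,0,-0.03,0,0,0,0]]]}}

```text
time_s: 11.47
ee_pos: [582.5, -19.4, 208.4]
tool_rot: [-179.7, -0.0, -81.2]
ft_force: [3.0, 1.2, 1.7]
width: 15.2
gripper_force: 60.0
```

Call:
{"method": "drive_tool", "body": {"moves": [[[0,0,-0.01,0,0,0,0],[0,0,-0.02,0,0,0,0],[0,0,-0.03,0,0,0,0],[0,0,-0.03,0,0,0,0]]]}}

```text
time_s: 11.8
ee_pos: [582.7, -19.5, 205.5]
tool_rot: [-179.7, -0.0, -81.2]
ft_force: [3.5, -0.0, 5.5]
width: 15.0
gripper_force: 60.7
```

Call:
{"method": "drive_tool", "body": {"moves": [[[0,0,-0.01,0,0,0,0],[0,0,-0.02,0,0,0,0],[0,0,-0.03,0,0,0,0],[0,0,-0.03,0,0,0,0]]]}}

```text
time_s: 12.13
ee_pos: [582.5, -19.3, 200.5]
tool_rot: [-179.8, 0.0, -81.2]
ft_force: [6.1, 1.1, 1.7]
width: 15.1
gripper_force: 60.0
```

Call:
{"method": "drive_tool", "body": {"moves": [[[0,0,-0.01,0,0,0,0],[0,0,-0.02,0,0,0,0],[0,0,-0.03,0,0,0,0],[0,0,-0.03,0,0,0,0]]]}}

```text
time_s: 12.47
ee_pos: [582.5, -19.2, 196.6]
tool_rot: [-179.8, 0.0, -81.2]
ft_force: [5.9, 1.0, 0.6]
width: 15.1
gripper_force: 59.9
```

Call:
{"method": "drive_tool", "body": {"moves": [[[0,0,-0.007,0,0,0,0],[0,0,-0.014,0,0,0,0],[0,0,-0.02,0,0,0,0],[0,0,-0.02,0,0,0,0]]]}}

```text
time_s: 12.8
ee_pos: [582.5, -19.2, 194.3]
tool_rot: [-179.8, 0.0, -81.2]
ft_force: [6.1, 0.9, 0.7]
width: 15.6
gripper_force: 60.1
```

Call:
{"method": "drive_tool", "body": {"moves": [[[0,0,-0.005,0,0,0,0],[0,0,-0.01,0,0,0,0],[0,0,-0.01,0,0,0,0]]]}}

```text
time_s: 13.05
ee_pos: [582.5, -19.2, 193.1]
tool_rot: [-179.8, 0.0, -81.2]
ft_force: [5.7, 0.4, 1.3]
width: 15.3
gripper_force: 60.3
```

Call:
{"method": "drive_tool", "body": {"moves": [[[0,0,-0.005,0,0,0,0],[0,0,-0.01,0,0,0,0],[0,0,-0.01,0,0,0,0]]]}}

```text
time_s: 13.3
ee_pos: [582.5, -19.2, 191.9]
tool_rot: [-179.8, 0.0, -81.2]
ft_force: [6.2, -0.0, 1.5]
width: 15.5
gripper_force: 60.3
```

Call:
{"method": "drive_tool", "body": {"moves": [[[0,0,-0.004,0,0,0,0],[0,0,-0.008,0,0,0,0],[0,0,-0.008,0,0,0,0]]]}}

```text
time_s: 13.55
ee_pos: [582.5, -19.2, 191.0]
tool_rot: [-179.8, 0.0, -81.2]
ft_force: [5.0, 0.6, 2.3]
width: 15.4
gripper_force: 60.3
```

Call:
{"method": "drive_tool", "body": {"moves": [[[0,0,-0.003,0,0,0,0],[0,0,-0.006,0,0,0,0],[0,0,-0.01,0,0,0,0],[0,0,-0.01,0,0,0,0]]]}}

```text
time_s: 13.88
ee_pos: [582.5, -19.2, 189.8]
tool_rot: [-179.8, 0.0, -81.2]
ft_force: [5.8, 1.4, 0.9]
width: 14.9
gripper_force: 60.3
```

Call:
{"method": "drive_tool", "body": {"moves": [[[0,0,-0.003,0,0,0,0],[0,0,-0.006,0,0,0,0],[0,0,-0.01,0,0,0,0],[0,0,-0.01,0,0,0,0]]]}}

```text
time_s: 14.22
ee_pos: [582.6, -19.2, 188.6]
tool_rot: [-179.8, 0.0, -81.2]
ft_force: [6.3, 0.9, 1.1]
width: 15.4
gripper_force: 60.3
```

Call:
{"method": "drive_tool", "body": {"moves": [[[0,0,-0.003,0,0,0,0],[0,0,-0.006,0,0,0,0],[0,0,-0.01,0,0,0,0],[0,0,-0.01,0,0,0,0]]]}}

```text
time_s: 14.55
ee_pos: [582.6, -19.2, 187.4]
tool_rot: [-179.8, 0.0, -81.2]
ft_force: [5.6, 0.6, 1.6]
width: 15.0
gripper_force: 60.3
```

Call:
{"method": "drive_tool", "body": {"moves": [[[0,0,-0.003,0,0,0,0],[0,0,-0.006,0,0,0,0],[0,0,-0.01,0,0,0,0],[0,0,-0.01,0,0,0,0]]]}}

```text
time_s: 14.88
ee_pos: [582.6, -19.2, 186.2]
tool_rot: [-179.8, 0.0, -81.2]
ft_force: [5.7, 0.4, 0.1]
width: 15.6
gripper_force: 60.3
```

Call:
{"method": "drive_tool", "body": {"moves": [[[0,0,-0.003,0,0,0,0],[0,0,-0.006,0,0,0,0],[0,0,-0.01,0,0,0,0],[0,0,-0.01,0,0,0,0]]]}}

```text
time_s: 15.22
ee_pos: [582.6, -19.1, 185.1]
tool_rot: [-179.8, 0.0, -81.2]
ft_force: [6.1, 0.8, 1.8]
width: 15.0
gripper_force: 60.3
```

Call:
{"method": "drive_tool", "body": {"moves": [[[0,0,-0.003,0,0,0,0],[0,0,-0.006,0,0,0,0],[0,0,-0.01,0,0,0,0],[0,0,-0.01,0,0,0,0]]]}}

```text
time_s: 15.55
ee_pos: [582.6, -19.2, 183.9]
tool_rot: [-179.8, 0.0, -81.2]
ft_force: [4.8, 0.6, 2.1]
width: 15.2
gripper_force: 60.3
```

Call:
{"method": "drive_tool", "body": {"moves": [[[0,0,-0.003,0,0,0,0],[0,0,-0.006,0,0,0,0],[0,0,-0.01,0,0,0,0],[0,0,-0.01,0,0,0,0]]]}}

```text
time_s: 15.88
ee_pos: [582.6, -19.2, 182.7]
tool_rot: [-179.8, 0.0, -81.2]
ft_force: [5.4, 0.9, 1.8]
width: 15.0
gripper_force: 60.3
```

Call:
{"method": "drive_tool", "body": {"moves": [[[0,0,-0.003,0,0,0,0],[0,0,-0.006,0,0,0,0],[0,0,-0.01,0,0,0,0],[0,0,-0.01,0,0,0,0]]]}}

```text
time_s: 16.22
ee_pos: [582.6, -19.2, 181.5]
tool_rot: [-179.8, 0.0, -81.2]
ft_force: [6.4, 1.4, 1.3]
width: 15.0
gripper_force: 60.3
```

Call:
{"method": "drive_tool", "body": {"moves": [[[0,0,-0.003,0,0,0,0],[0,0,-0.006,0,0,0,0],[0,0,-0.01,0,0,0,0],[0,0,-0.01,0,0,0,0]]]}}

```text
time_s: 16.55
ee_pos: [582.6, -19.2, 180.3]
tool_rot: [-179.8, 0.0, -81.2]
ft_force: [5.9, 0.8, 1.0]
width: 15.1
gripper_force: 60.3
```

Call:
{"method": "drive_tool", "body": {"moves": [[[0,0,-0.003,0,0,0,0],[0,0,-0.006,0,0,0,0],[0,0,-0.01,0,0,0,0],[0,0,-0.01,0,0,0,0]]]}}

```text
time_s: 16.88
ee_pos: [582.6, -19.2, 179.1]
tool_rot: [-179.8, 0.0, -81.2]
ft_force: [5.9, 0.7, 1.1]
width: 15.0
gripper_force: 60.3
```

Call:
{"method": "drive_tool", "body": {"moves": [[[0,0,-0.003,0,0,0,0],[0,0,-0.006,0,0,0,0],[0,0,-0.01,0,0,0,0],[0,0,-0.01,0,0,0,0]]]}}

```text
time_s: 17.22
ee_pos: [582.6, -19.2, 177.9]
tool_rot: [-179.8, 0.0, -81.2]
ft_force: [6.1, 1.1, 1.2]
width: 15.1
gripper_force: 60.3
```

Call:
{"method": "drive_tool", "body": {"moves": [[[0,0,-0.003,0,0,0,0],[0,0,-0.006,0,0,0,0],[0,0,-0.01,0,0,0,0],[0,0,-0.01,0,0,0,0]]]}}

```text
time_s: 17.55
ee_pos: [582.7, -19.2, 177.7]
tool_rot: [-179.7, -0.0, -81.2]
ft_force: [4.1, 1.7, 5.8]
width: 15.3
gripper_force: 60.8
```

The stop is felt: z has halted and the force has risen. I'll build up the press gently.

Call:
{"method": "drive_tool", "body": {"moves": [[[0,0,-0.003,0,0,0,0],[0,0,-0.006,0,0,0,0],[0,0,-0.006,0,0,0,0],[0,0,-0.006,0,0,0,0]]]}}

```text
time_s: 17.88
ee_pos: [582.8, -19.2, 177.7]
tool_rot: [-179.7, -0.0, -81.2]
ft_force: [3.6, 1.3, 8.0]
width: 15.2
gripper_force: 61.2
```

Call:
{"method": "drive_tool", "body": {"moves": [[[0,0,-0.003,0,0,0,0],[0,0,-0.006,0,0,0,0],[0,0,-0.006,0,0,0,0],[0,0,-0.006,0,0,0,0],[0,0,-0.006,0,0,0,0]]]}}

```text
time_s: 18.3
ee_pos: [582.8, -19.3, 177.6]
tool_rot: [-179.7, -0.0, -81.2]
ft_force: [3.0, 1.8, 10.3]
width: 15.0
gripper_force: 61.6
```

Call:
{"method": "drive_tool", "body": {"moves": [[[0,0,0.006,0,0,0,0],[0,0,0.012,0,0,0,0],[0,0,0.012,0,0,0,0]]]}}

```text
time_s: 18.55
ee_pos: [582.7, -19.2, 177.7]
tool_rot: [-179.7, -0.0, -81.2]
ft_force: [4.7, 1.2, 6.1]
width: 15.5
gripper_force: 60.7
```

Call:
{"method": "drive_tool", "body": {"moves": [[[0,0,0,0,0,0,0.2],[0,0,0,0,0,0,0.25],[0,0,0,0,0,0,0.35],[0,0,0,0,0,0,0.45],[0,0,0,0,0,0,0.5],[0,0,0,0,0,0,0.5],[0,0,0,0,0,0,0.5],[0,0,0,0,0,0,0.5]]]}}

```text
time_s: 19.22
ee_pos: [580.5, -19.7, 176.0]
tool_rot: [179.9, 0.0, -81.2]
ft_force: [1.0, -0.9, 0.2]
width: 42.5
gripper_force: 0.0
```

Released. I'll retreat straight up, then back, and check.

Call:
{"method": "drive_tool", "body": {"moves": [[[0,0,0.1,0,0,0,0.5],[0,0,0.2,0,0,0,0.5],[0,0,0.3,0,0,0,0.5],[0,0,0.5,0,0,0,0.5],[0,0,0.75,0,0,0,0.5],[0,0,1,0,0,0,0.5],[0,0,1,0,0,0,0.5]]]}}

```text
time_s: 19.8
ee_pos: [583.7, -19.9, 303.6]
tool_rot: [-179.3, -0.1, -81.2]
ft_force: [0.4, -0.9, 1.4]
width: 43.0
gripper_force: 0.0
```

Call:
{"method": "drive_tool", "body": {"moves": [[[-0.4,0,0.2,0,0,0,0.5],[-1,0,0.4,0,0,0,0.5],[-1,0,0.4,0,0,0,0.5],[-1,0,0.4,0,0,0,0.5],[-1,0,0.4,0,0,0,0.5],[-1,0,0.4,0,0,0,0.5]]]}}

```text
time_s: 20.3
ee_pos: [460.9, -19.5, 344.6]
tool_rot: [-179.9, 0.0, -81.2]
ft_force: [0.7, 0.1, -0.6]
width: 42.7
gripper_force: 0.0
```

Run:
```python
from h import *
s=snap('top');t=snap('side')
f=lambda c,x0,y0,w,h,k:np.clip(cv2.resize(c[y0:y0+h,x0:x0+w],None,fx=k,fy=k,interpolation=cv2.INTER_CUBIC)*1.5,0,255).astype(np.uint8)
a=f(s['color'],220,125,220,75,3.6);b=f(t['color'],255,140,160,110,3)
im=np.zeros((600,800,3),np.uint8);im[:270,:792]=a;im[270:600,:480]=b
cv2.imwrite('pics/fin.png',im)
P=cloud(s);hsv=cv2.cvtColor(s['color'],cv2.COLOR_BGR2HSV)
w=(hsv[...,0]>=5)&(hsv[...,0]<=18)&(hsv[...,1]>140)&(P[...,2]>180);w[:,:315]=0;w[:,360:]=0
print(w.sum(),P[w].mean(0),np.percentile(P[w][:,2],[50,90]), ctrl.read_state()['ee_pos'])
```

```text
75 [584.04262244 -16.25839961 211.63820138] [213.96000947 215.82090694] [461.48238316 -19.46239914 343.35520246]
```

View pics/fin.png

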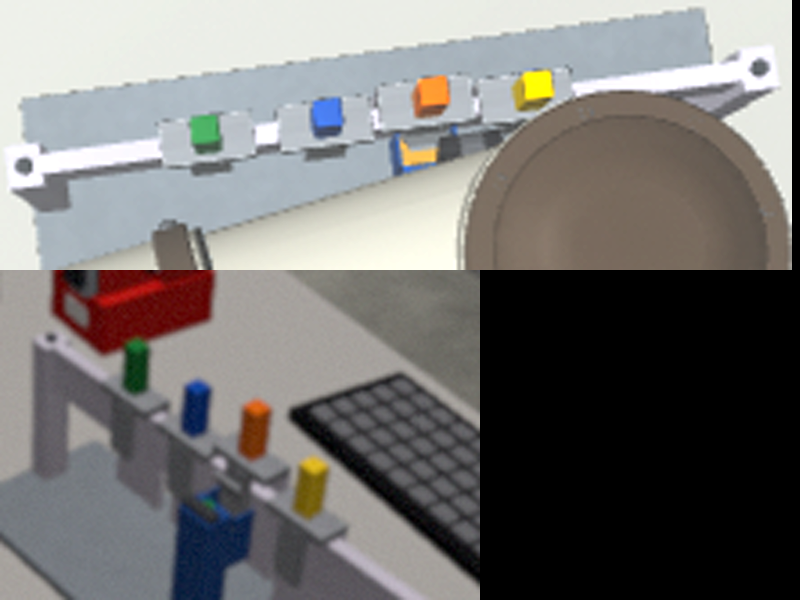

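The gauge hangs upright and parallel, with its handle at (432,95) in the top crop between blue (326,117) and yellow (535,90). Neither neighbour has moved. The handle top is at about 213 mm, which puts the origin about 13 mm above the seat, as felt.

```bash
python3 -c "
from rig import workorder;print(workorder.close_job())"
```

```text
the job is handed in; nothing more can be done
None
```

The orange gauge hangs upright in the empty place, pressed onto its depth stop at about 10 N and let go; its neighbours did not move, the arm never went near the blue bin, and the job is handed in at about 20 s on the robot's clock.

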